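Index the loaded slide of a drill jig past its spring plunger

ROBOT

A 6-joint arm with a two-finger parallel gripper is mounted at the origin on a cart in front of the work surface, level with it; the furniture and walls round the work are solid. World frame = base frame: x ahead of the robot, y to its left, z up, the work surface at z = 0. Lengths are in mm, angles in rad, forces in N, time in s.
With the tool pointing down it reaches from about 275 to 975 mm from the base axis. Payload 8.4 kg.
Tool frame: the origin (TCP) lies midway between the tips of the shut fingers; the grasp point (between the pads) lies 19 mm behind it (manip.hold_point_z is the distance from the TCP to the grasp point, in mm); z points along the fingers, y is the line along which they close (so a half turn about z gives the same grasp; the last joint's range is limited). The gripper opens to 92 mm and grips with 3 to 60 N. Pads are 20 mm wide; open, the fingers measure 128 mm over their backs; the gripper's body (75 mm by 189 mm) begins 69 mm behind the grasp point.
Start: joints at [-1.224, 0.353, 1.633, -0, 1.155, -0.002], TCP at [213.605, -587.368, 214.583] pointing down, gripper open.
Joint ranges: [-2.63, 2.63], [-0.92, 2.1], [0.06, 2.66], [-1.3, 4.44], [0, 2.69], [-3.02, 3.02]. Speed limits (rad/s): [2.22, 2.22, 2.79, 3.14, 3.14, 3.14].

INTERFACE

Orientations are given as a rotation vector (axis times angle).
In Python, from bench import manip gives the robot as it stands.
- The arm moves only by the tool servo_tool, never from a script. Its argument "steps" is a list of rows, each a list of 7 numbers: the turn, a rotation vector about the tool's x, y, z in degrees, then the shift along the tool's x, y, z in m, then the finger opening in m, from 0 to 0.0919. In form: [[rx, ry, rz, x, y, z, hand], ...]. A call has 1 to 12 rows; each row is the pose to reach, as a shift and turn from the pose commanded when the call began, along the tool's axes at that moment; what a row does not reach only later rows make up. A row lasts 1/10 s, in which the tool goes at most 50 mm and 8.59 degrees, less where a joint would pass 70% of its speed; a pose out of reach is approached as far as the arm can. A call with a gripper value outside its range is refused whole. The fingers move at their own pace and stop on an object; the grip force is fixed at half the most. Time passes only in rows, so rows that repeat a pose let the fingers close. It gives the time, the measured TCP pose, the force, the opening and the grip force at its end, in the units of the state.
- manip.sense(): the state, without advancing time (a new reading comes with each control period).
- manip.capture(name): name is "scene" or "top"; returns a dict with "img" (480x640x3 uint8, red, green, blue), "range_z" (480x640 float32, mm along the optical axis (not along the pixel's ray), 0 where there is no reading), "K" (3x3 intrinsics, pixels), "k1" (the pictures are not rectified: a ray, as slopes to the right and down, at radius r is drawn at 1 + k1 r^2 times it, then the intrinsics apply), "R" (3x3) and "t" (3): a world point X has camera coordinates R X + t. Camera axes: x right, y down, z forward; pixel columns grow to the right and rows downward; lengths in mm; the calibration is good to about 2 mm. A picture is of the moment at which its call begins.
- manip.sign_off(): hands the job in; it is judged then, once.
The state is a dict: "time_s": time; "joints": joint angles; "joint_velocities": joint speeds; "joint_efforts": joint torques, N m; "ee_pos": TCP position; "orientation": TCP orientation; "force": force on the tool from outside, world axes, zero at the start; "wrist_torque": the same for the moment, N m; "grip_width": opening from 0.0 (shut) to 1.0 (fully open); "grasp_force": force on a finger pad.
Only numpy, scipy, OpenCV 4.12 (cv2) and the standard library are available. Lean on these libraries where they do the work, as an engineer would, in place of code of your own. Each camera call takes 0.05 s, during which the arm holds its last target. There are 200 camera calls.

TASK

A bolt lies ready in the vee of the drill jig's slide. With the fingertips press the jig's spring button down, and while holding it down push the slide forward by its upright tab, on until the bolt is under the drill bush in the bridge and the button has sprung fully up again and locked the slide there. Only press and push: pick nothing up, keep the bolt lying in its vee, and leave the standing bolts, nut, spanner, oil can, mug and tape roll where they are.

Things in the scene. Friction and masses are not known exactly. Their poses are not given: they have to be found in the camera images.
- jig: Drill jig screwed to the table: grey base 268 x 116 mm, guide rails 48 mm high, a bridge across its front end (78 to 112 mm ahead of the origin, bush and screws on it reach 97 mm up). Origin: centre of its underside, on the table. Its x axis points the way the slide travels (from the button to the bridge), y left of that, z up. It cannot move
- button_top (a point): Centre of the top of the spring button, a dark steel mushroom 18 mm across on a thin stem that stands up through a slot of the slide plate, on the jig's middle line, 40 mm behind its origin. Top at rest 64 mm above the table, right down 52 mm; the slide plate's top is at 42 mm. The button does not travel with the slide
- plunger (a joint): How far the button is down, m: 0 fully up, 0.012 on its stop; 6 N starts it, 11 N is right down. Its collar stands in a round hole of the slide plate and blocks the slide; from 0.008 on the slide is free. Once the slide has moved some 5 mm its plate keeps the button down (about 0.007) until its second hole reaches the collar; then it springs up to 0 and locks the slide
- slide (a joint): Travel of the slide along the jig's x, m: 0 in the loading place, 0.060 in the drilling place where the second hole lies over the plunger; about 2 mm of play at either place, and a dead stop at 0.061. It slides with about 3 N of friction and stays where it is left
- tab_face (a point): Middle of the face to push, on the upright aluminium tab of the slide: 40 mm wide, 42 to 80 mm above the table (this point 67 mm), square to the jig's x axis, looking back at the button. Tab 8 mm thick. At the start the face is 17 mm ahead of the button's centre, so a finger standing on the button meets the tab after a few mm of forward motion while still covering the button
- bolt_mid (a point): Middle of the shank of the steel M16 hex bolt (72 mm long, shank 16 mm, head 28 mm) that lies across the slide in the vee block, 58 mm ahead of the tab face, head to the right. It lies loose by its own weight
- vee_rest (a point): Point of the slide's vee block (34 x 44 mm, top 66 mm above the table) on the axis of a 16 mm bolt lying in it, at the middle of the block's width; it travels with the slide
- drill_bush (a point): Lower mouth of the steel drill bush in the bridge, 95 mm ahead of the jig's origin and 30 mm left of the middle line, 75.5 mm above the table; with the slide in the drilling place the end of the bolt's shank lies right under it
- bolt_left_mid (a point): Bystander: one of two more such bolts, standing upright on their heads right of the jig; centre, 36 mm above the table
- bolt_right_mid (a point): Bystander: the other standing bolt; centre, 36 mm above the table
- spanner_mid (a point): Bystander: flat combination spanner 190 mm long, lying left of the jig; centre
- nut_mid (a point): Bystander: rusty hex nut, 35 mm wide, 16 mm high, lying right of the jig; centre
- oil_can_mid (a point): Bystander: green oil can with a tall spout, 82 mm across, 190 mm high; a point on its axis 60 mm up
- mug_mid (a point): Bystander: white enamel mug, 91 mm high; a point on its axis 45 mm up
- tape_roll_mid (a point): Bystander: roll of masking tape, 105 mm across, 25 mm high; centre

How it is judged:
By the outcome, as a careful person would: the job done as asked, in the order asked, and still so for the second after the job is handed in, with the robot touching nothing.
It also fails if it takes over 32 s, if anything falls off the work surface, if the arm or the gripper's body presses on something with over 40 N, if the wrist force passes 120 N, or if a joint passes its speed limit or range.

## Working session

There is one attempt and no reset: what is moved stays moved. The work goes in short steps, Python scripts to look and compute and a tool call to move; the robot and the scene stay as the last step left them, time stands still between calls to the robot, and variables do not carry over. Pictures are saved under pics/ and viewed, at most 10 in all, crops included, and the job is handed in when it is done.

Besides the shell and the picture viewer there is one more tool, called after "Emit:" in YAML: its name, and indented under it one key for each argument. servo_tool: Moves the arm, as the interface text tells. Its arguments: {"type":"object","properties":{"steps":{"type":"array","items":{"type":"array","items":{"type":"number"}}}},"required":["steps"]}

```bash
mkdir -p pics; cat > h.py <<'E'
import numpy as np,cv2
from bench import manip
def snap(n,f):
    c=manip.capture(n); cv2.imwrite(f'pics/{f}.png',c['img'][:,:,::-1]); np.savez(f'{f}.npz',**{k:np.array(v) for k,v in c.items()}); return c
def cloud(c):
    K=c['K'];v,u=np.mgrid[0:480,0:640]
    p=cv2.undistortPoints(np.stack([u,v],-1).reshape(-1,1,2).astype(float),K,np.array([float(c['k1']),0,0,0])).reshape(480,640,2)
    z=c['range_z'].astype(float)
    P=np.dstack([p*z[...,None],z]); W=(P-c['t'])@c['R']; W[z==0]=np.nan
    return W
E
python3 - <<'E'
from h import *
for n in('scene','top'):
    c=snap(n,n+'1'); print(n,-c['R'].T@c['t'],c['k1'])
print(manip.sense())
E
```

```text
scene [205.92257209 323.43314482 592.35867066] -0.08985703864534074
top [ 446.01397024 -270.64521042 1090.92175911] -0.10454724611566098
{'time_s': 0.1, 'joints': array([-1.22442370e+00,  3.53573021e-01,  1.63400448e+00, -1.01865477e-05,
        1.15520738e+00, -2.41357351e-03]), 'joint_velocities': array([-0.00091304, -0.0010616 , -0.00337921,  0.00026277,  0.00074532,
        0.00013118]), 'joint_efforts': array([ 1.26535666e-03, -5.94904947e+01, -3.34924471e+01,  6.99710450e-02,
        1.83738425e-02, -4.21452535e-05]), 'ee_pos': array([ 213.44580749, -586.97986753,  213.96608738]), 'orientation': array([-3.09278465e+00, -5.44902070e-01,  3.34784119e-04]), 'force': array([-1.30615178,  0.06785303, -1.04423687]), 'wrist_torque': array([ 0.0346339 , -0.05253597,  0.0408174 ]), 'grasp_force': 0.0, 'grip_width': 0.9949334399371326}
```

View pics/top1.png

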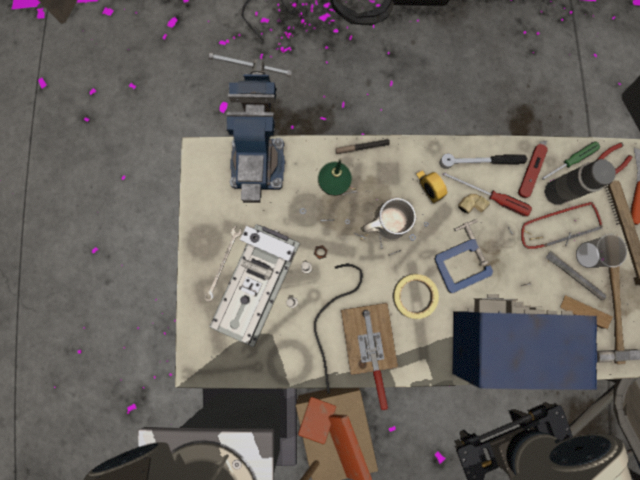

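View pics/scene1.png

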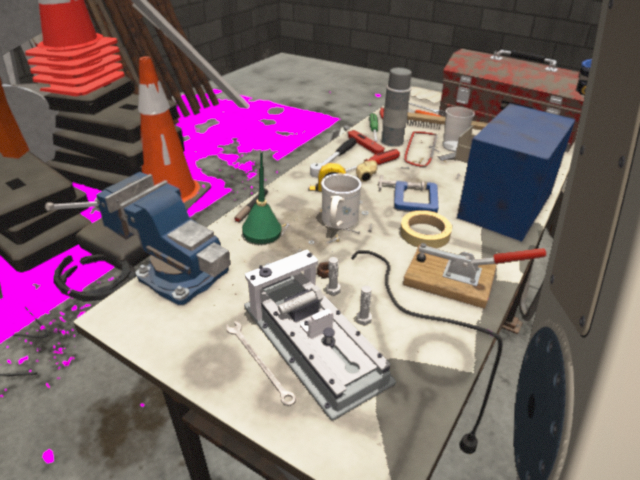

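The top view has the jig at about (255,285) with its bridge at (268,240). The scene view shows the button near (328,340) and the tab near (320,322). I'll zoom in and get coordinates.

```bash
python3 - <<'E'
from h import *
for n,(a,b,w,h) in {'top1':(200,215,110,135),'scene1':(235,240,165,180)}.items():
    d=dict(np.load(n+'.npz')); W=cloud(d)
    im=cv2.imread(f'pics/{n}.png')[b:b+h,a:a+w]
    cv2.imwrite(f'pics/{n}c.png',cv2.resize(im,None,fx=590/h,fy=590/h,interpolation=cv2.INTER_CUBIC))
    # jig cloud: 
    m=np.isfinite(W[...,2]); sub=np.zeros_like(m); sub[b:b+h,a:a+w]=1
    for (lo,hi) in((-10,6),(8,30),(38,54),(60,72),(74,92)):
        q=W[m&sub&(W[...,2]>lo)&(W[...,2]<hi)]; print(n,lo,hi,len(q),np.median(q,0).round(1))
    q=W[m&sub&(W[...,2]>9)&(W[...,2]<94)]
    if n=='top1':
        q=W[200:355,200:310].reshape(-1,3); q=q[(q[:,2]>9)]
        mk=((W[...,2]>9)&sub).astype(np.uint8); k,l,s,_=cv2.connectedComponentsWithStats(mk); i=1+s[1:,4].argmax()
        q=W[l==i]; print(cv2.minAreaRect(q[:,:2].astype(np.float32)))
        q=q[q[:,2]>72]; print('bridge',cv2.minAreaRect(q[:,:2].astype(np.float32)),len(q))
E
```

```text
top1 -10 6 8766 [ 500.1 -121.     0.6]
top1 8 30 746 [ 469.1 -154.3   11. ]
top1 38 54 2813 [ 461.3 -109.7   46.3]
top1 60 72 404 [ 521.2 -131.3   67. ]
top1 74 92 527 [ 566.8 -158.4   90. ]
((492.68572998046875, -119.89927673339844), (118.06255340576172, 267.5337219238281), 65.47660064697266)
bridge ((532.6886596679688, -137.89273071289062), (118.02079010009766, 135.0494842529297), 65.19696807861328) 1026
scene1 -10 6 15781 [ 503.  -166.6    0.7]
scene1 8 30 2956 [460.4 -78.8  11.9]
scene1 38 54 5288 [ 450.4 -100.9   46.7]
scene1 60 72 1049 [ 515.4 -124.2   66.1]
scene1 74 92 901 [ 563.8 -141.7   87.5]
```

View pics/top1c.png

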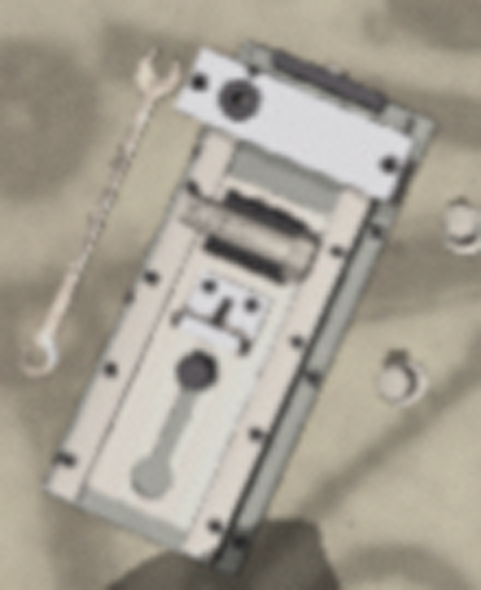

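View pics/scene1c.png

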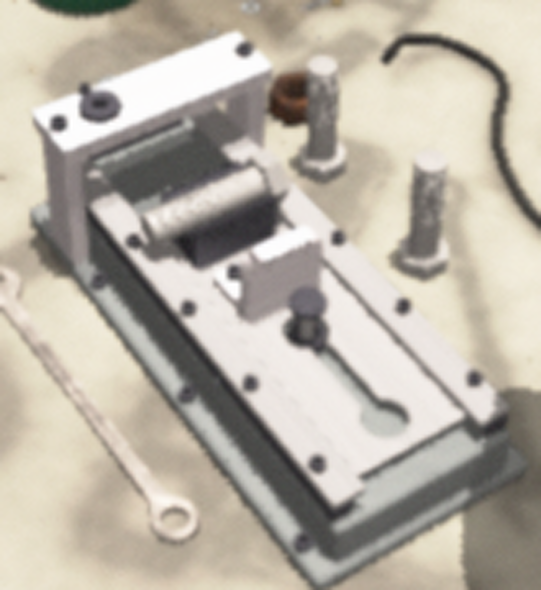

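The jig fits the given size (268 x 118 mm measured): origin about (492.7, -119.9), yaw about -24.5°. Next I'll measure the button and the tab, check the approach path is clear, and express the move in tool axes.

```bash
cat >> h.py <<'E'
from scipy.spatial.transform import Rotation as Ro
yaw=np.radians(-24.5); ex=np.array([np.cos(yaw),np.sin(yaw),0]); ey=np.array([-ex[1],ex[0],0]); O=np.array([492.7,-119.9,0])
def jig(W): d=W-O; return np.stack([d@ex,d@ey,d[...,2]],-1)
def rel(target):
    s=manip.sense(); R=Ro.from_rotvec(s['orientation'])
    Rt=Ro.from_matrix(np.column_stack([ex,-ey,[0,0,-1]]))
    return (R.inv()*Rt).as_rotvec(degrees=True).round(2), R.inv().apply(target-s['ee_pos']).round(1), jig(s['ee_pos']).round(1), s['force'].round(1)
E
python3 - <<'E'
from h import *
for n in('top1','scene1'):
    d=dict(np.load(n+'.npz'));W=cloud(d);J=jig(W);c=d['img'].astype(int).sum(-1)
    b=lambda lo,hi:np.all((J>lo)&(J<hi),-1)
    q=J[b([-60,-20,55],[-29,20,70])]; print(n,'button',len(q),np.nanmedian(q,0).round(1),q.min(0).round(1),q.max(0).round(1))
    q=J[b([-30,-26,50],[-5,26,86])]; print('tab',len(q),q.min(0).round(1),q.max(0).round(1), np.median(q[q[:,2]>74],0).round(1))
    q=J[b([70,-60,84],[120,60,92])]; print('bridge',len(q),q.min(0).round(1),q.max(0).round(1))
    q=J[b([-120,-60,35],[60,60,70])]
    if n=='top1':
        a=np.array([213,-587]);e=np.array([456,-103]);P=W[...,:2]
        t=np.clip((P-a)@(e-a)/((e-a)@(e-a)),0,1)[...,None];dist=np.linalg.norm(P-a-t*(e-a),axis=-1)
        m=(dist<130)&(P[...,1]>-500)&(P[...,0]>280); print('max z near path',np.nanmax(W[m][:,2]))
print(rel(O-36*ex+[0,0,110]))
E
```

```text
top1 button 50 [-41.5  -1.1  64. ] [-49.3  -9.4  59.3] [-33.4   6.8  67.9]
tab 106 [-23.6 -21.1  50.4] [-5.  18.4 84.6] [-19.6  -0.8  79.4]
bridge 384 [ 76.4 -58.9  84.4] [111.3  59.   92. ]
max z near path 99.58920042262937
scene1 button 101 [-43.8   1.   63.7] [-51.3  -8.7  59.6] [-31.7   8.4  66.9]
tab 454 [-26.5 -21.   50. ] [-5.1 20.4 82.4] [-22.3   2.2  79.5]
bridge 573 [ 73.9 -57.1  84. ] [113.   59.9  92. ]
(array([-6.000e-02,  3.000e-02,  4.448e+01]), array([ 396.4, -368.6,  104.4]), array([ -60.4, -540.8,  214. ]), array([-1.3,  0.1, -1. ]))
```

Emit:
servo_tool:
  steps:
    - [0,0,4,0.033,-0.031,0,0]
    - [0,0,8,0.066,-0.061,0,0]
    - [0,0,12,0.1,-0.092,0,0]
    - [0,0,16,0.132,-0.123,0,0]
    - [0,0,20,0.165,-0.154,0,0]
    - [0,0,24,0.198,-0.184,0,0]
    - [0,0,28,0.231,-0.215,0,0]
    - [0,0,32,0.264,-0.246,0.01,0]
    - [0,0,36,0.297,-0.277,0.03,0]
    - [0,0,40,0.33,-0.307,0.055,0]
    - [0,0,44.5,0.363,-0.338,0.08,0]
    - [0,0,44.5,0.396,-0.369,0.104,0]

```text
time_s: 1.3
ee_pos: [458.4, -106.7, 111.6]
orientation: [3.069, -0.671, 0.001]
force: [0.5, -0.8, 0.5]
grip_width: 0.007
grasp_force: 0.0
```

Emit:
servo_tool:
  steps:
    - [0,0,0,0,0,0,0]
    - [0,0,0,0,0,0,0]
    - [0,0,0,0,0,0,0]
    - [0,0,0,0,0,0,0]

```text
time_s: 1.7
ee_pos: [458.0, -109.7, 113.2]
orientation: [3.069, -0.669, 0.002]
force: [0.5, -0.1, 0.2]
grip_width: 0.001
grasp_force: 0.0
```

```bash
python3 - <<'E'
from h import *
print(rel(O-37.5*ex+[0,0,75]))
c=snap('scene','s2'); im=c['img'][200:420,215:415,::-1]
cv2.imwrite('pics/s2c.png',cv2.resize(im,None,fx=2.7,fy=2.7,interpolation=cv2.INTER_CUBIC))
E
```

```text
(array([-0.  , -0.07, -0.11]), array([-1.8, -5. , 38.2]), array([-35.8,  -5.1, 113.2]), array([ 0.5, -0.1,  0.2]))
```

View pics/s2c.png

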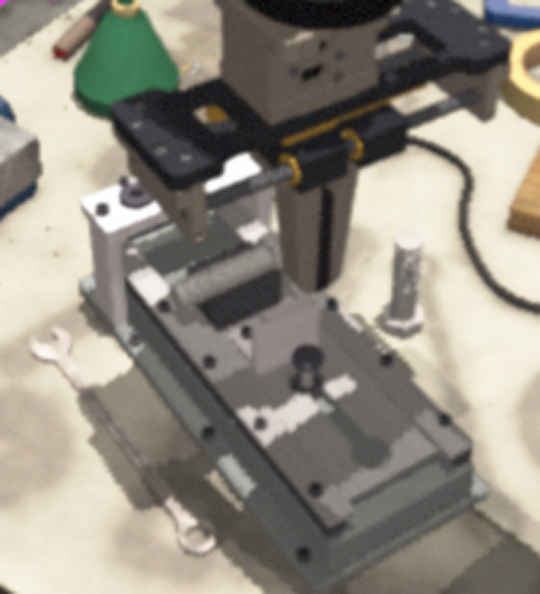

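The shut fingertips end at crop (318,285), above and just behind the tab, and the button is at (307,355). Next I'll check the finger against the button and tab in the same camera's depth.

```bash
python3 - <<'E'
from h import *
d=dict(np.load('s2.npz'));J=jig(cloud(d))
b=lambda lo,hi:np.all((J>lo)&(J<hi),-1)
for lo,hi in((112,118),(118,125),(125,135)):
    q=J[b([-70,-40,lo],[0,40,hi])]; print(lo,len(q),np.percentile(q,[2,50,98],axis=0).round(1))
q=J[b([-70,-40,100],[0,40,130])]; print(q[:,2].min())
E
```

```text
112 32 [[-46.9 -17.2 112.8]
 [-45.3  -5.  116.1]
 [-40.9   6.6 117.9]]
118 70 [[-47.1 -17.6 118.5]
 [-45.3  -0.8 121.8]
 [-30.4   7.9 124.8]]
125 118 [[-46.9 -19.1 125.1]
 [-45.4  -0.3 129.6]
 [-28.8   8.7 134.9]]
112.47743451599673
```

Emit:
servo_tool:
  steps:
    - [0,0,0,-0.001,-0.003,0.008,0]
    - [0,0,0,-0.002,-0.005,0.016,0]
    - [0,0,0,-0.002,-0.005,0.024,0]
    - [0,0,0,-0.002,-0.005,0.032,0]
    - [0,0,0,-0.002,-0.005,0.038,0]
    - [0,0,0,-0.002,-0.005,0.038,0]
    - [0,0,0,-0.002,-0.005,0.038,0]

```text
time_s: 2.45
ee_pos: [458.2, -103.1, 74.3]
orientation: [3.07, -0.667, -0.001]
force: [-0.4, 0.2, -0.1]
grip_width: 0.006
grasp_force: 0.0
```

```bash
python3 - <<'E'
from h import *
print(rel(O-37.5*ex+[0,0,66]))
d=snap('scene','s3');J=jig(cloud(d))
b=lambda lo,hi:np.all((J>lo)&(J<hi),-1)
for lo,hi in((76,85),(85,95),(95,105)):
    q=J[b([-70,-40,lo],[-25,40,hi])]; print(lo,len(q),np.percentile(q,[2,50,98],axis=0).round(1))
im=d['img'][260:400,255:395,::-1]
cv2.imwrite('pics/s3c.png',cv2.resize(im,None,fx=4.2,fy=4.2,interpolation=cv2.INTER_CUBIC))
E
```

```text
(array([ 0.01,  0.03, -0.01]), array([0.9, 1. , 8.3]), array([-38.4,   1. ,  74.3]), array([-0.4,  0.2, -0.1]))
76 75 [[-49.6 -11.3  77.1]
 [-47.9   5.4  81.6]
 [-28.6  15.4  84.8]]
85 104 [[-49.8 -11.9  85.3]
 [-48.    5.2  90.4]
 [-31.6  14.7  94.4]]
95 111 [[-49.8 -13.1  95.6]
 [-48.2   7.   99.9]
 [-31.9  15.7 104.7]]
```

View pics/s3c.png

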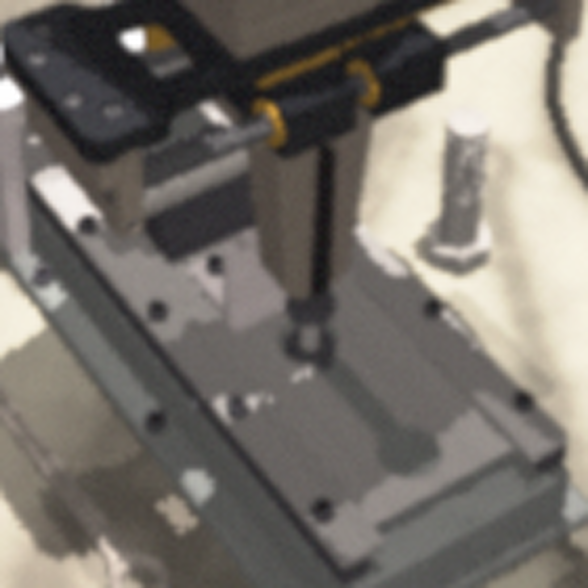

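The tip is over the button: its back face is at jig x -48, and the button spans -51 to -32. The front face is still clear of the tab, so I press down, watching the force.

Emit:
servo_tool:
  steps:
    - [0,0,0,0,0,0.004,0]
    - [0,0,0,0,0,0.008,0]
    - [0,0,0,0,0,0.011,0]
    - [0,0,0,0,0,0.013,0]
    - [0,0,0,0,0,0.015,0]
    - [0,0,0,0,0,0.017,0]
    - [0,0,0,0,0,0.017,0]
    - [0,0,0,0,0,0.017,0]

```text
time_s: 3.3
ee_pos: [458.4, -103.1, 57.8]
orientation: [3.07, -0.667, 0.0]
force: [-1.9, 0.4, 7.7]
grip_width: 0.004
grasp_force: 3.9
```

Emit:
servo_tool:
  steps:
    - [0,0,0,0,0,0.001,0]
    - [0,0,0,0,0,0.003,0]
    - [0,0,0,0,0,0.0045,0]
    - [0,0,0,0,0,0.0045,0]
    - [0,0,0,0,0,0.0045,0]

```text
time_s: 3.8
ee_pos: [458.4, -103.1, 53.4]
orientation: [-3.07, 0.667, -0.0]
force: [-2.3, 0.9, 9.7]
grip_width: 0.004
grasp_force: 4.9
```

The button is down about 10.5 mm at 9.7 N, on the expected spring line. Now I push forward slowly along tool x.

Emit:
servo_tool:
  steps:
    - [0,0,0,0.001,0,0,0]
    - [0,0,0,0.002,0,0,0]
    - [0,0,0,0.003,0,0,0]
    - [0,0,0,0.004,0,0,0]
    - [0,0,0,0.005,0,0,0]
    - [0,0,0,0.006,0,0,0]
    - [0,0,0,0.007,0,0,0]
    - [0,0,0,0.008,0,0,0]
    - [0,0,0,0.009,0,0,0]
    - [0,0,0,0.01,0,0,0]
    - [0,0,0,0.01,0,0,0]

```text
time_s: 4.9
ee_pos: [464.0, -106.1, 52.5]
orientation: [-3.069, 0.667, 0.011]
force: [-9.8, 5.6, 11.0]
grip_width: 0.003
grasp_force: 5.9
```

```bash
python3 - <<'E'
from h import *
print(rel(O-37.5*ex+[0,0,53.5])); print(manip.sense()['force']@ex)
J=jig(cloud(snap('scene','s4')))
q=J[np.all((J>[-40,-26,74])&(J<[15,26,86]),-1)&(J[...,0]>-16)]
print(len(q),np.percentile(q,[5,50,95],axis=0).round(1))
E
```

```text
(array([ 0.05,  0.4 , -0.03]), array([-5.6,  0.7, -1. ]), array([-31.9,   0.7,  52.5]), array([-9.8,  5.6, 11. ]))
-11.245024164159362
8 [[-15.9  12.1  75.5]
 [-15.5  14.8  77.9]
 [-13.8  18.3  81.1]]
```

Emit:
servo_tool:
  steps:
    - [0,0,0,0.001,0,0,0]
    - [0,0,0,0.002,0,0,0]
    - [0,0,0,0.003,0,0,0]
    - [0,0,0,0.004,0,0,0]
    - [0,0,0,0.005,0,0,0]
    - [0,0,0,0.005,0,0,0]
    - [0,0,0,0.005,0,0,0]

```text
time_s: 5.65
ee_pos: [468.5, -108.1, 52.5]
orientation: [-3.069, 0.667, 0.011]
force: [-9.7, 4.9, 11.2]
grip_width: 0.006
grasp_force: 5.8
```

```bash
python3 - <<'E'
from h import *
print(rel(O-37.5*ex+[0,0,53.5])); print(manip.sense()['force']@ex)
J=jig(cloud(snap('scene','s5')))
for b in ((10,60),):
  q=J[np.all((J>[-40,-26,72])&(J<[15,26,86]),-1)&(J[...,0]>-18)]
  print(len(q),np.percentile(q,[5,50,95],axis=0).round(1))
E
```

```text
(array([ 0.05,  0.39, -0.03]), array([-10.6,   0.7,  -1. ]), array([-26.9,   0.7,  52.5]), array([-9.7,  4.9, 11.2]))
-10.835007188277332
36 [[-17.7  13.2  73.7]
 [-13.7  16.1  77.7]
 [-10.   19.3  80.6]]
```

The slide moves freely at a constant 11 N, so I carry on.

Emit:
servo_tool:
  steps:
    - [0,0,0,0.002,0,0,0]
    - [0,0,0,0.004,0,0,0]
    - [0,0,0,0.006,0,0,0]
    - [0,0,0,0.0085,0,-0.001,0]
    - [0,0,0,0.011,0,-0.002,0]
    - [0,0,0,0.0135,0,-0.003,0]
    - [0,0,0,0.016,0,-0.004,0]
    - [0,0,0,0.0185,0,-0.004,0]
    - [0,0,0,0.021,0,-0.004,0]
    - [0,0,0,0.0235,0,-0.004,0]
    - [0,0,0,0.0255,0,-0.004,0]
    - [0,0,0,0.027,0,-0.004,0]

```text
time_s: 6.9
ee_pos: [492.4, -119.2, 55.2]
orientation: [-3.069, 0.667, 0.013]
force: [-6.1, 3.5, -3.6]
grip_width: 0.006
grasp_force: 4.0
```

Emit:
servo_tool:
  steps:
    - [0,0,0,0.002,0,0,0]
    - [0,0,0,0.004,0,0,0]
    - [0,0,0,0.006,0,0,0]
    - [0,0,0,0.008,0,0,0]
    - [0,0,0,0.01,0,0,0]
    - [0,0,0,0.012,0,0,0]
    - [0,0,0,0.014,0,0,0]
    - [0,0,0,0.016,0,0,0]
    - [0,0,0,0.017,0,0,0]
    - [0,0,0,0.018,0,0,0]
    - [0,0,0,0.018,0,0,0]

```text
time_s: 8.0
ee_pos: [509.1, -126.7, 55.2]
orientation: [-3.069, 0.667, 0.012]
force: [-5.1, 4.9, -4.5]
grip_width: 0.005
grasp_force: 3.5
```

```bash
python3 - <<'E'
from h import *
print(rel(O+25.5*ex+[0,0,56])); print(manip.sense()['force']@ex)
E
```

```text
(array([ 0.05,  0.45, -0.03]), array([ 7.8,  0.6, -0.9]), array([17.7,  0.6, 55.2]), array([-5.1,  4.9, -4.5]))
-6.6548404840238335
```

Emit:
servo_tool:
  steps:
    - [0,0,0,0.001,0,0,0]
    - [0,0,0,0.002,0,0,0]
    - [0,0,0,0.003,0,0,0]
    - [0,0,0,0.004,0,0,0]
    - [0,0,0,0.005,0,0,0]
    - [0,0,0,0.0055,0,0,0]
    - [0,0,0,0.0055,0,0,0]

```text
time_s: 8.7
ee_pos: [517.2, -130.1, 56.6]
orientation: [-3.07, 0.667, 0.002]
force: [-3.2, 0.6, -2.2]
grip_width: 0.004
grasp_force: 1.6
```

Emit:
servo_tool:
  steps:
    - [0,0,0,0.0005,0,0,0]
    - [0,0,0,0.001,0,0,0]
    - [0,0,0,0.0015,0,0,0]
    - [0,0,0,0.002,0,0,0]
    - [0,0,0,0.002,0,0,0]

```text
time_s: 9.2
ee_pos: [517.3, -130.2, 56.6]
orientation: [-3.069, 0.667, 0.008]
force: [-7.5, 4.2, 2.3]
grip_width: 0.004
grasp_force: 5.1
```

```bash
python3 - <<'E'
from h import *
print(rel(O+25.5*ex+[0,0,56])); print(manip.sense()['force']@ex)
J=jig(cloud(snap('scene','s6')))
q=J[np.all((J>[-60,-20,50])&(J<[-25,20,70]),-1)];print(len(q),np.percentile(q,[5,50,95],axis=0).round(1))
E
```

```text
(array([ 0.02,  0.29, -0.03]), array([-1.1,  0.8,  0.6]), array([26.6,  0.8, 56.6]), array([-7.5,  4.2,  2.3]))
-8.597747415276697
105 [[-50.2  -6.9  59.2]
 [-44.    0.7  63.5]
 [-35.8   7.2  65.3]]
```

The slide has stopped at the dead stop and the button top is back at 64 mm. I'll back off and rise.

Emit:
servo_tool:
  steps:
    - [0,0,0,-0.003,0,0,0]
    - [0,0,0,-0.007,0,0,0]
    - [0,0,0,-0.01,0,0,0]
    - [0,0,0,-0.01,0,-0.01,0]
    - [0,0,0,-0.01,0,-0.03,0]
    - [0,0,0,-0.01,0,-0.06,0]
    - [0,0,0,-0.01,0,-0.1,0]
    - [0,0,0,-0.01,0,-0.14,0]
    - [0,0,0,-0.05,0,-0.16,0]
    - [0,0,0,-0.1,0,-0.16,0]
    - [0,0,0,-0.14,0,-0.16,0]
    - [0,0,0,-0.14,0,-0.16,0]

```text
time_s: 10.45
ee_pos: [388.3, -71.6, 217.5]
orientation: [-3.07, 0.666, 0.001]
force: [-0.6, -0.6, 0.7]
grip_width: 0.004
grasp_force: 0.0
```

```bash
python3 - <<'E'
from h import *
c=snap('scene','s7');J=jig(cloud(c))
f=lambda n,lo,hi:(lambda q:print(n,len(q),np.percentile(q,[5,50,95],axis=0).round(1).tolist()))(J[np.all((J>lo)&(J<hi),-1)])
f('button',[-60,-20,50],[-25,20,70]); f('tab',[20,-26,72],[60,26,86])
im=c['img'][200:420,215:415,::-1]
cv2.imwrite('pics/s7c.png',cv2.resize(im,None,fx=2.7,fy=2.7,interpolation=cv2.INTER_CUBIC))
E
```

```text
button 107 [[-49.9, -6.9, 55.4], [-43.8, 1.1, 63.5], [-36.3, 7.0, 65.3]]
tab 174 [[35.2, -15.9, 73.0], [37.5, 2.1, 78.7], [43.7, 18.9, 81.3]]
```

View pics/s7c.png

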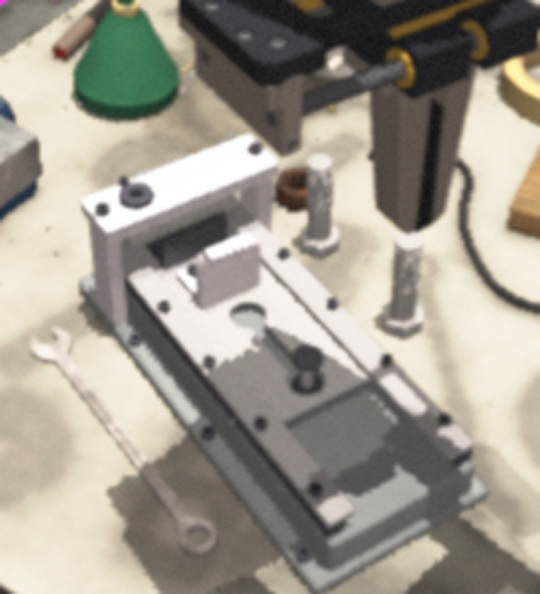

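The slide is in the drilling place, with the tab at crop (228,270) and the button up at (307,365). The bystanders haven't moved. The bolt is hidden under the bridge, so a quick depth check before handing in.

```bash
python3 - <<'E'
from h import *
c=dict(np.load('s7.npz'));J=jig(cloud(c))
q=J[np.all((J>[68,-50,50])&(J<[112,42,78]),-1)]
for y in range(-50,42,10):
    k=q[(q[:,1]>=y)&(q[:,1]<y+10)]; print(y,len(k),k.max(0).round(1) if len(k) else '',np.median(k,0).round(1) if len(k) else '')
im=c['img'][240:330,235:325,::-1]; cv2.imwrite('pics/s7d.png',cv2.resize(im,None,fx=6.5,fy=6.5,interpolation=cv2.INTER_CUBIC))
E
```

```text
-50 76 [103.5 -40.6  74.7] [ 86.9 -47.6  58.9]
-40 12 [ 89.7 -30.4  73.2] [ 83.7 -31.2  65.3]
-30 50 [ 88.2 -20.   73.7] [ 83.1 -23.8  67.6]
-20 77 [ 89.  -10.1  71. ] [ 78.4 -14.8  63.2]
-10 78 [89.3 -0.1 71.4] [78.7 -4.5 64. ]
0 76 [89.8  9.8 70.6] [78.4  4.6 63.5]
10 81 [88.7 19.9 71.7] [78.2 15.3 64.3]
20 68 [94.7 29.9 70.8] [86.  22.6 62.8]
30 39 [102.1  39.9  71. ] [87.7 37.2 65.1]
40 0
```

View pics/s7d.png

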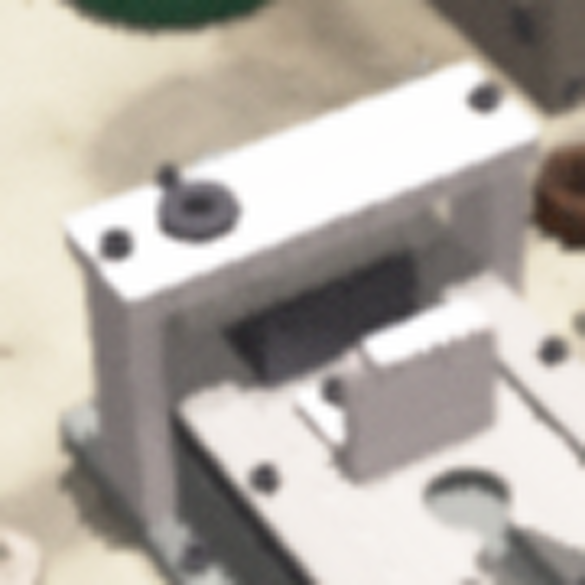

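The depth check finds the shank just above the vee at jig x about 89 and z about 71, with the head at y -20 to -30. The bolt is still lying in its vee under the bush.

```bash
python3 -c "
from bench import manip
print(manip.sign_off())"
```

```text
the job is handed in; nothing more can be done
None
```

The job is handed in: the slide stands in the drilling place with the button fully up, the bolt lies in its vee under the bush by the depth reading, and the standing bolts, nut, spanner, oil can, mug and tape roll were not touched (about 10.5 s used).

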